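Feed a brake-pad sled along the fence with a push stick

ROBOT

A 7-joint arm with a two-finger parallel gripper is mounted at the origin on the work surface. World frame = base frame: x ahead of the robot, y to its left, z up, the work surface at z = 0. Lengths are in m, angles in rad, forces in N, time in s.
With the tool pointing down it reaches from about 0.4 to 0.85 m from the base axis. Payload 4.4 kg.
Tool frame: the origin (TCP) lies between the finger pads; the fingertips stand bot.tip_extent ahead of it and the grasp point (between the pads) lies 11 mm behind it (bot.tip_extent is the distance from the TCP to the fingertips, in m); z points along the fingers, y is the line along which they close (so a half turn about z gives the same grasp; the last joint's range is limited). The gripper opens to 94 mm and grips with 3 to 60 N. Pads are 16 mm wide; open, the fingers measure 119 mm over their backs; the gripper's body (75 mm by 177 mm) begins 78 mm behind the grasp point.
Start: joints at [-1.379, 0.628, 0.038, 1.517, -0.027, 0.996, -0.02], TCP at [0.166, 0.629, 0.213] pointing down, gripper open.
Joint ranges: [-3.06, 3.06], [-0.37, 2.12], [-1.25, 1.32], [0.18, 2.47], [-1.1, 4.24], [0.23, 1.98], [-2.94, 2.94]. Speed limits (rad/s): [2.57, 2.57, 3.14, 3.14, 3.14, 3.14, 3.14].

INTERFACE

Orientations are given as a rotation vector (axis times angle).
In Python, from rig import get_obs, optics, ticket, bot gives the robot as it stands. The module is installed in compiled form; this text tells all that it offers.
- The arm moves only by the shell command python3 -m crank 'ROWS' [OPENING] [FORCE]. ROWS is JSON, a list of rows, each an object with "xyz": the shift along the tool's x, y, z in mm, a list of three; "turn": the turn, a rotation vector about the tool's x, y, z in rad, a list of three. A call has 1 to 12 rows; each row shifts and turns the commanded pose from where the row before left it, along the tool's axes as they then stand; what a row does not reach is not made up. A row lasts 1/8 s, in which the tool goes at most 62.5 mm and 10.7 degrees, less where a joint would pass 70% of its speed; a pose out of reach is approached as far as the arm can. A call is refused whole if a number of a shift passes 62.5 or a number of a turn 0.188, either way. A call with a gripper value outside its range is refused whole. OPENING is the closure, from -1 (fully open) to 1 (shut), set as the call begins (- or left out, the last holds). The fingers move at their own pace and stop on an object; FORCE is the grip in N (left out, the last holds). Time passes only in rows, so rows that do not move let the fingers close. It gives the time, the measured TCP pose, the force, the opening and the grip force at its end, in the units of the state.
- get_obs(): the state, without advancing time (a new reading comes with each control period).
- optics.camera(name): name is "side" or "top"; returns a dict with "color" (480x640x3 uint8, red, green, blue), "depth" (480x640 float32, m along the optical axis (not along the pixel's ray), 0 where there is no reading), "vfov" (degrees; the focal length in pixels is half the picture's height over the tangent of half this angle, whatever the lens; pixels are square), "cx", "cy" (the principal point, pixels), "R" (3x3) and "t" (3): a world point X has camera coordinates R X + t. Camera axes: x right, y down, z forward; pixel columns grow to the right and rows downward; lengths in m; the calibration is good to about 2 mm. A picture is of the moment at which its call begins.
- ticket.close_job(): hands the job in; it is judged then, once.
The state is a dict: "clock": time; "q": joint angles; "joint_vel": joint speeds; "tau": joint torques, N m; "tool_pos": TCP position; "orientation": TCP orientation; "contact_force": force on the tool from outside, world axes, zero at the start; "wrist_torque": the same for the moment, N m; "gripper_width": finger opening in m; "grip_force": force on a finger pad.
Only numpy, scipy, OpenCV 4.12 (cv2) and the standard library are available. Lean on these libraries where they do the work, as an engineer would, in place of code of your own. Each camera call takes 0.05 s, during which the arm holds its last target. There are 200 camera calls.

TASK

With the push stick, square the brake-pad sled up against the fence where it stands, then feed it along the fence over the abrasive sheet until its front end meets the end stop, keeping it pressed flat to the fence the whole way with light side pressure (about half a kilo, 4 to 8 N; never shove the sled hard into the fence or the stop) and the stick upright, not pressed so far that it leans over in the grip. Then stand the push stick upright back on its rubber mat and let go, leaving the sled against both fence and stop. Keep the gripper off the sled and leave the other things on the bench alone.

Things in the scene. Friction and masses are not known exactly. Their poses are not given: they have to be found in the camera images.
- board: plywood base board of the dressing jig, fixed to the bench, 220 mm (its x) by 400 mm (its y), 12 mm thick; origin at the centre of its underside. A thin dark abrasive sheet lies on it, starting about 140 mm before the end stop.
- fence: fixed aluminium fence rail, 22 mm high, not quite parallel to the board. Origin: inside corner of rail face and stop, level with the board's upper face (12 mm above the bench). Rail face is this frame's plane x=0 (rail x 0..22, y -330..30 mm); a dark adjustable facing strip let into it stands 0 to 16 mm proud (evenly; setting not measured, find it by feel) and is what the sled bears on. Sled lies at x<0, fed along +y.
- stop: aluminium end stop, rigid with the fence and square to it, 22 mm high: fills x -85 to 0 mm, y 0 to 28 mm of the fence frame; its stop face is the plane y = 0. Same origin and axes as the fence.
- sled: loose dark steel block 60 (x) by 110 (y) by 30 mm high, 0.35 to 0.7 kg; 20 mm black knob on top, 30 mm ahead of centre, 50 mm high in all. Origin: centre of underside; +x side goes to the fence, +y end leads to the stop. Starts near the fence's open end, centre 190 to 225 mm before the stop, 24 to 40 mm off the rail face, up to 0.1 rad askew. Sliding it takes 1 to 5 N.
- sled_lead (a point): point on the sled's fence side at its leading corner, at x 30, y 55, z 11 mm of the sled.
- sled_trail (a point): point on the sled's fence side at its trailing corner, at x 30, y -55, z 11 mm of the sled.
- stick: loose wooden push stick, 160 g, upright on the mat: L-shaped foot 24 mm high, upright handle. Origin: inside corner of the L, underside. Long arm x -26..0, y -25..80 mm (face x=0 goes on the sled's outer side); short arm x -26..40, y -25..0 (face y=0 goes behind the sled). Handle 22 (x) by 24 mm (y), centred x -13, y 15, top at 120 mm; grip it 65 mm up: fingertips pass over the sled block.
- mat: black rubber mat, fixed, 140 by 140 mm, 4 mm thick, the push stick's place; origin at the centre of its underside.
- cassette: bystander: dark stepped sprocket cassette, 104 mm across, 36 mm high; origin at the centre of its underside.
- jar: bystander: glass jar 60 mm across, 75 mm high; origin at the centre of its underside.
- tape: bystander: roll of tape lying flat, 100 mm across, 25 mm high; origin at the centre of its underside.
There are look-alikes about, which are no part of the job. Of the things that look like the stick, take the one that is farthest to the robot's right at the start.

How it is judged:
By the outcome, as a careful person would: the job done as asked, in the order asked, and still so for the second after the job is handed in, with the robot touching nothing.
It also fails if it takes over 72 s, if anything falls off the work surface, if the arm or the gripper's body presses on something with over 40 N, if the wrist force passes 120 N, or if a joint passes its speed limit or range.

## Working session

There is one attempt and no reset: what is moved stays moved. The work goes in short steps, Python scripts to look and compute and a shell command to move; the robot and the scene stay as the last step left them, time stands still between calls to the robot, and variables do not carry over. Pictures are saved under pics/ and viewed, at most 10 in all, crops included, and the job is handed in when it is done.

```bash
mkdir -p pics
python3 - <<'E'
from rig import get_obs,optics,bot
import numpy as np,cv2
o=get_obs();print(o, bot.tip_extent)
for n in('top','side'):
    c=optics.camera(n);cv2.imwrite(f'pics/{n}0.png',c['color'][:,:,::-1]);np.savez(f'{n}0.npz',**c)
    print(n,c['vfov'],c['cx'],c['cy'],c['R'],c['t'],(c['depth']>0).mean())
E
```

```text
{'clock': 0.0, 'q': array([-1.3787719 ,  0.62930134,  0.03842956,  1.51832787, -0.02700769,
        0.9963097 , -0.01999311]), 'joint_vel': array([-1.50598251e-03, -6.20252705e-04, -7.87875449e-05,  6.71201015e-05,
       -1.00109392e-03, -1.46033456e-04, -1.11095138e-03]), 'tau': array([ 8.48256677e-04, -5.49719632e+01,  1.14283305e+00, -1.86638027e+01,
       -5.25872153e-02,  2.34513672e-02,  1.58269731e-04]), 'tool_pos': array([0.16553513, 0.62791155, 0.21259574]), 'orientation': array([-4.03818175e-01, -3.11530024e+00,  2.85015176e-03]), 'contact_force': array([-0.85063129, -0.70441873, -0.50555629]), 'wrist_torque': array([ 0.00377881, -0.03167376, -0.04447173]), 'grip_force': 0.0, 'gripper_width': 0.09390097707342485} 0.008
top 55.80734054586235 320.2381699957372 238.36974412546184 [[-0.01325329 -0.99989712  0.00548606]
 [-0.98120604  0.01194886 -0.19259267]
 [ 0.1925073  -0.00793544 -0.98126346]] [0.02087329 0.50586486 1.13028952] 0.9959537760416667
side 51.51532485722834 317.83529232801413 239.91658866943249 [[-0.98812932 -0.15231525 -0.02001266]
 [-0.08986669  0.67876264 -0.72883829]
 [ 0.12459703 -0.71838802 -0.68439334]] [0.52128315 0.06374787 1.15778928] 0.9959733072916667
```

View pics/top0.png

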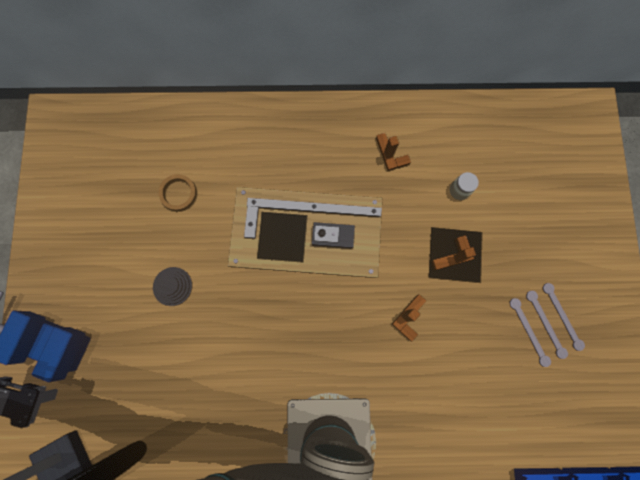

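View pics/side0.png

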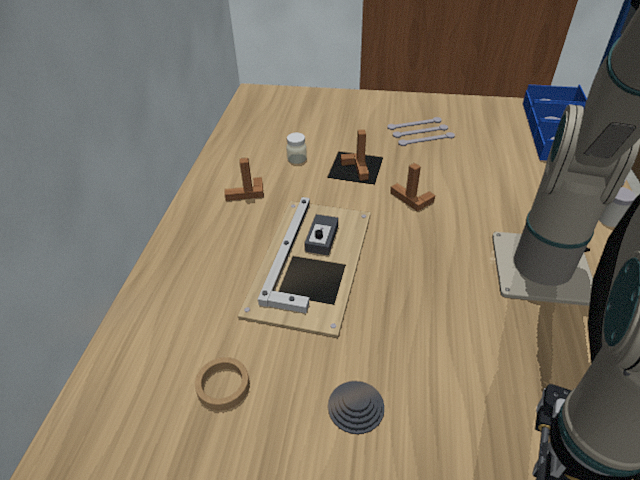

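The top view shows the jig at (230-382, 187-276), with the stop on the left at (250,215), the rail above it, and the sled at (333,235). The stick to take is the one on the mat at (455,255). The look-alikes stand at (393,152) and (409,317).

```bash
cat > h.py <<'E'
import numpy as np,cv2
from rig import optics,get_obs
def cloud(c):
    f=240/np.tan(np.radians(c['vfov'])/2);v,u=np.mgrid[:480,:640];d=c['depth']
    P=np.stack([(u-c['cx'])/f*d,(v-c['cy'])/f*d,d],-1)
    return (P-c['t'])@c['R']
def rect(P):  # P Nx2 m -> centre mm,size,angle
    (c,s,a)=cv2.minAreaRect((P*1000).astype(np.float32));return np.round(c,1),np.round(s,1),round(a,2)
def sel(W,x0,x1,y0,y1,z0,z1):
    return (W[...,0]>x0)&(W[...,0]<x1)&(W[...,1]>y0)&(W[...,1]<y1)&(W[...,2]>z0)&(W[...,2]<z1)
E
python3 - <<'E'
from h import *
for n in('top','side'):
    c=dict(np.load(f'{n}0.npz'));W=cloud(c)
    pr=lambda *p:print(n,W[p[1],p[0]].round(3))
    # generic stats by region
    M={'matregion':(.38,.62,-.46,-.25),'jig':(.38,.68,-.2,.27)}
    m=sel(W,.4,.6,-.45,-.22,.08,.14);print(n,'handle top',m.sum(),rect(W[m][:,:2]) if m.sum()>4 else '')
    m=sel(W,.4,.6,-.45,-.22,.018,.036);print(n,'foot',m.sum(),rect(W[m][:,:2]),W[m][:,2].mean())
    m=sel(W,.4,.66,-.15,.2,.038,.047);print(n,'sledtop',m.sum(),rect(W[m][:,:2]),W[m].mean(0))
    m=sel(W,.4,.66,-.2,.25,.030,.0375);print(n,'railtop',m.sum(),rect(W[m][:,:2]))
    m=sel(W,.4,.66,-.2,.25,.008,.016);print(n,'board',m.sum(),rect(W[m][:,:2]))
c=np.load('top0.npz')['color']
a=cv2.resize(c[175:285,220:390],None,fx=4,fy=4,interpolation=cv2.INTER_CUBIC)
b=cv2.resize(c[222:288,422:492],None,fx=4,fy=4,interpolation=cv2.INTER_CUBIC)
o=np.zeros((560,680,3),np.uint8);o[:300]=a[:300];o[0:440,:680]=a;cv2.imwrite('pics/jig.png',a[:,:,::-1])
s=np.load('side0.npz')['color']
b=cv2.resize(c[222:288,422:492],(420,396),interpolation=cv2.INTER_CUBIC);d=cv2.resize(s[122:188,322:388],(380,396),interpolation=cv2.INTER_CUBIC)
cv2.imwrite('pics/stick.png',np.hstack([b,d])[:,:,::-1])
E
```

```text
top handle top 142 (array([ 453., -347.]), array([22.1, 25.2]), 17.87)
top foot 388 (array([ 469.4, -330.6]), array([ 65.7, 107. ]), 15.29) 0.028031083351484097
top sledtop 837 (array([548.6,  28.2]), array([340.7, 113.6]), 84.72) [ 0.52390415 -0.01618415  0.04251856]
top railtop 1276 (array([550.3,  34.1]), array([359.2, 115.4]), 84.88)
top board 8299 (array([537.8,  42.9]), array([419. , 229.8]), 84.98)
side handle top 153 (array([ 456.5, -344.6]), array([23.3, 31.5]), 6.4)
side foot 276 (array([ 469.8, -332.5]), array([ 49.4, 124.1]), 36.63) 0.026719386611848688
side sledtop 671 (array([550.7,  37. ]), array([332.3, 108.2]), 83.97) [ 0.52359779 -0.01027659  0.04249149]
side railtop 1469 (array([554.2,  36.6]), array([360.3, 115.5]), 84.88)
side board 8362 (array([537.6,  53.5]), array([403.8, 220.3]), 84.78)
```

View pics/stick.png

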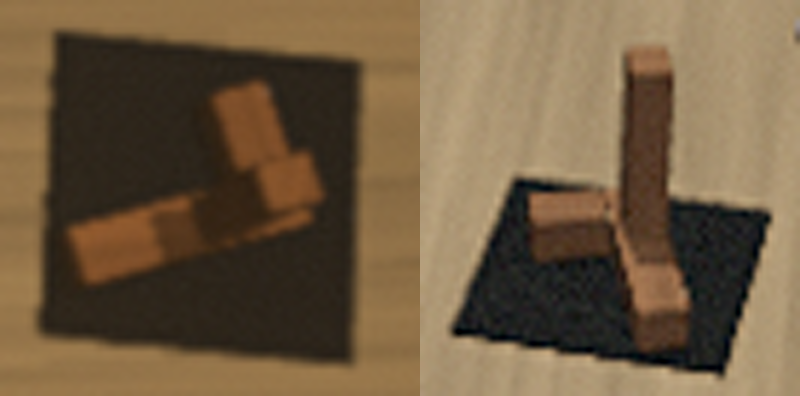

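View pics/jig.png

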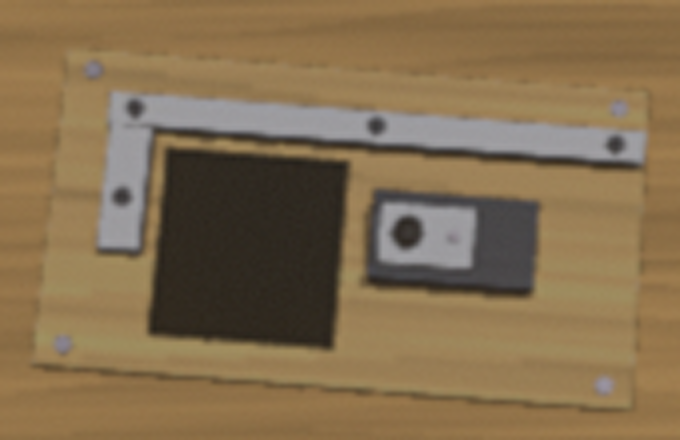

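The stick crop shows the long arm pointing to image left (+y) and the short arm pointing up (+x), so its yaw is about +15°. In the jig crop, the stop's inner face is at about (150,130-250), the rail face is along y≈130-160, and the sled is nearly parallel to the rail at (450,240).

Run:
```python
from h import *
th=np.radians(-5.12);R=np.array([[np.cos(th),-np.sin(th)],[np.sin(th),np.cos(th)]])
for n in('top','side'):
    c=dict(np.load(f'{n}0.npz'));W=cloud(c)
    m=sel(W,.4,.7,-.2,.25,.0315,.036);L=W[m][:,:2]@R*1000
    # L: rotated coordinates
    rail=L[(L[:,0]>np.percentile(L[:,0],99)-30)]
    q=lambda a:np.percentile(a,[1,5,50,95,99]).round(1)
    print(n,'x',q(L[:,0]),'y',q(L[:,1]))
    xs=[(round(y0),q(L[(L[:,1]>y0)&(L[:,1]<y0+40)&(L[:,0]>540)][:,0])[[0,2,4]]) for y0 in np.arange(L[:,1].min(),L[:,1].max()-39,40)]
    print(xs)
    st=L[(L[:,0]<530)&(L[:,1]>130)];print('stop',q(st[:,0]),q(st[:,1]))
    m=sel(W,.4,.66,-.15,.1,.0405,.0465);P=W[m]
    k=P[:,:2]@R*1000;k=k[k[:,0]<560];print('sled',len(k),rect(k/1000),q(k[:,0]),q(k[:,1]))
    m=sel(W,.4,.66,-.15,.1,.055,.068);k=W[m][:,:2]@R*1000;print('knob',len(k),rect(k/1000))
    col=c['color'].astype(int).sum(-1)
    m=sel(W,.3,.6,-.47,-.2,-.002,.01)&(col<160);print('mat',m.sum(),rect(W[m][:,:2]))
    for nm,b in {'jar':(.55,.75,-.45,-.3,.04,.09)}.items():
        m=sel(W,*b);print(nm,W[m][:,:2].mean(0).round(3))
```

```text
top x [490.4 510.  587.1 600.9 602. ] y [-88.9 -69.7 140.  256.  260.1]
[(-97, array([580. , 587.7, 601.3])), (-57, array([580.4, 591.7, 602. ])), (-17, array([579.9, 591.7, 601.9])), (23, array([580.2, 589.5, 602. ])), (63, array([580. , 590.6, 602.7])), (103, array([579.7, 590.8, 601.5])), (143, array([580.1, 591.1, 602. ])), (183, array([580.8, 591.4, 602.1])), (223, array([540.9, 571.4, 602. ]))]
stop [495.2 497.1 511.6 527.8 529.4] [233.3 234.3 245.6 258.8 260. ]
sled 587 (array([517.3,  26.4]), array([109.2,  60.5]), 89.96) [487.7 489.9 514.9 544.6 546.9] [-27.2 -23.9  15.9  76.5  80.3]
knob 46 (array([517. ,  56.1]), array([18.2, 15.5]), 4.39)
mat 1856 (array([ 435.7, -323.7]), array([180.2, 204.6]), 83.72)
jar [ 0.643 -0.369]
side x [495.9 508.6 588.9 603.9 605.5] y [-84.7 -49.  176.5 260.4 263.6]
[(-94, array([584.1, 594.1, 605.1])), (-54, array([583.6, 595.1, 604.5])), (-14, array([584.4, 594.5, 605.5])), (26, array([583.4, 595.1, 605.8])), (66, array([540.1, 592.1, 605.3])), (106, array([583.4, 594.9, 605.1])), (146, array([583.6, 594.2, 605.5])), (186, array([583.7, 594.4, 605.6])), (226, array([540.3, 575.7, 605.1]))]
stop [499.4 500.6 514.5 527.8 529.8] [235.  236.7 249.5 261.4 262.9]
sled 504 (array([520.8,  29.3]), array([112.3,  60.1]), 89.97) [490.9 493.6 517.8 547.7 550.3] [-24.5 -20.5  26.5  79.8  84.2]
knob 56 (array([520.5,  59.9]), array([18., 21.]), 46.55)
mat 891 (array([ 417.5, -326.2]), array([165.4, 270.9]), 68.86)
jar [ 0.648 -0.362]
```

```bash
cat >> h.py <<'E'
from scipy.spatial.transform import Rotation as Rn
def go(xyz,yaw):
    "shift (mm, present tool axes) and turn (rad) to bring TCP to xyz (m), tool down, tool y at yaw deg"
    o=get_obs();R=Rn.from_rotvec(o['orientation']).as_matrix();y=np.radians(yaw)
    ty=np.array([np.cos(y),np.sin(y),0]);tz=np.array([0,0,-1.]);G=np.c_[np.cross(ty,tz),ty,tz]
    print('clock',o['clock'],'pos',o['tool_pos'].round(4),'shift',((np.array(xyz)-o['tool_pos'])@R*1000).round(1),'turn',Rn.from_matrix(R.T@G).as_rotvec().round(4),'F',o['contact_force'].round(1),'T',o['wrist_torque'].round(2),'w',o['gripper_width'].round(4))
E
python3 -m crank '[{"xyz":[-48,-36.5,0],"turn":[0,0,0]},{"xyz":[-48,-36.5,0],"turn":[0,0,0]},{"xyz":[-48,-36.5,0],"turn":[0,0,0]},{"xyz":[-48,-36.5,0],"turn":[0,0,0]},{"xyz":[-48,-36.5,0],"turn":[0,0,0]},{"xyz":[-48,-36.5,0],"turn":[0,0,0]},{"xyz":[-48,-36.5,0],"turn":[0,0,0]},{"xyz":[-48,-36.5,0],"turn":[0,0,0]},{"xyz":[-48,-36.5,0],"turn":[0,0,0]},{"xyz":[-10,-60,0],"turn":[0,0,0]},{"xyz":[-10,-60,0],"turn":[0,0,0]},{"xyz":[-10,-60,0],"turn":[0,0,0]}]' -1
python3 -m crank '[{"xyz":[-10,-60,0],"turn":[0,0,0]},{"xyz":[-10,-60,0],"turn":[0,0,0]},{"xyz":[-10,-60,0],"turn":[0,0,0]},{"xyz":[-10,-60,0],"turn":[0,0,0]},{"xyz":[-10,-60,0],"turn":[0,0,0]},{"xyz":[-10,-60,0],"turn":[0,0,0]},{"xyz":[0,0,0],"turn":[0,0,0.175]},{"xyz":[0,0,0],"turn":[0,0,0.175]},{"xyz":[0,0,0],"turn":[0,0,0.175]},{"xyz":[0,0,0],"turn":[0,0,0.175]},{"xyz":[0,0,0],"turn":[0,0,0.175]},{"xyz":[0,0,0],"turn":[0,0,0.17]}]'
python3 -c "
from h import *
go((.4535,-.3475,.2),15.3)"
```

```text
clock: 1.6
tool_pos: [0.4823, 0.0171, 0.2132]
orientation: [-0.404, -3.115, 0.0]
contact_force: [0.9, -0.1, -0.5]
gripper_width: 0.0942
grip_force: 0.0
clock: 3.1
tool_pos: [0.4488, -0.3441, 0.2131]
orientation: [-1.911, -2.492, 0.0]
contact_force: [1.1, -0.0, 0.1]
gripper_width: 0.094
grip_force: 0.0Traceback (most recent call last):
  File "<string>", line 3, in <module>
    go((.4535,-.3475,.2),15.3)
    ~~^^^^^^^^^^^^^^^^^^^^^^^^
  File "h.py", line 16, in go
    print('clock',o['clock'],'pos',o['tool_pos'].round(4),'shift',((np.array(xyz)-o['tool_pos'])@R*1000).round(1),'turn',Rn.from_matrix(R.T@G).as_rotvec().round(4),'F',o['contact_force'].round(1),'T',o['wrist_torque'].round(2),'w',o['gripper_width'].round(4))
                                                                                                                                                                                                                                       ^^^^^^^^^^^^^^^^^^^^^^^^
AttributeError: 'float' object has no attribute 'round'
```

```bash
sed -i "s/o\['gripper_width'\].round(4)/round(o['gripper_width'],4)/" h.py; python3 -c "
from h import *
go((.4545,-.3468,.058),15.3)"
```

```text
clock 3.1 pos [ 0.4488 -0.3441  0.2131] shift [ -4.2   4.9 155.1] turn [-0.0005 -0.0007 -0.0046] F [ 1.1 -0.   0.1] T [-0.06  0.03 -0.03] w 0.094
```

```bash
python3 -m crank '[{"xyz":[-4.2,4.9,0],"turn":[0,0,-0.0046]},{"xyz":[0,0,35],"turn":[0,0,0]},{"xyz":[0,0,40],"turn":[0,0,0]},{"xyz":[0,0,40],"turn":[0,0,0]},{"xyz":[0,0,40],"turn":[0,0,0]},{"xyz":[0,0,0],"turn":[0,0,0]},{"xyz":[0,0,0],"turn":[0,0,0]}]'
python3 - <<'E'
from h import *
go((.4545,-.3468,.058),15.3)
c=optics.camera('side');s=c['color'][90:230,280:440]
t=optics.camera('top')['color'][190:310,400:520]
cv2.imwrite('pics/g1.png',np.hstack([cv2.resize(s,(400,350),interpolation=2),cv2.resize(t,(350,350),interpolation=2)])[:,:,::-1])
E
```

```text
clock: 3.98
tool_pos: [0.4555, -0.3479, 0.0595]
orientation: [1.897, 2.503, 0.0]
contact_force: [-0.1, 0.4, 0.8]
gripper_width: 0.0941
grip_force: 0.0
clock 3.975 pos [ 0.4555 -0.3479  0.0595] shift [ 1.3 -0.7  1.5] turn [0.001  0.0012 0.0068] F [-0.1  0.4  0.8] T [-0.07 -0.01 -0.03] w 0.0941
```

View pics/g1.png

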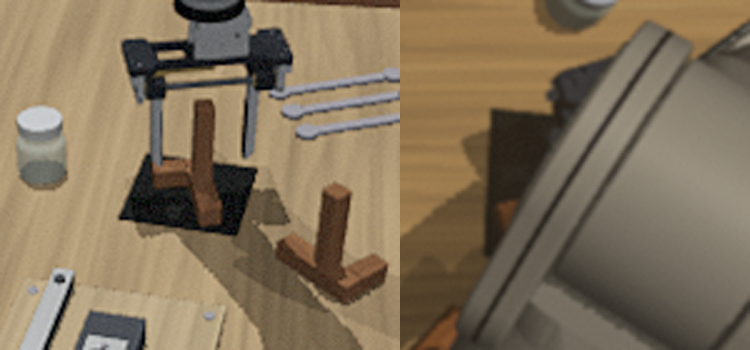

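The handle at (205,150) sits between the open fingers and all is clear. Next I close and lift.

```bash
python3 -m crank '[{"xyz":[1.3,-0.7,1.5],"turn":[0,0,0.0068]},{"xyz":[0,0,0],"turn":[0,0,0]},{"xyz":[0,0,0],"turn":[0,0,0]},{"xyz":[0,0,0],"turn":[0,0,0]},{"xyz":[0,0,0],"turn":[0,0,0]},{"xyz":[0,0,0],"turn":[0,0,0]},{"xyz":[0,0,0],"turn":[0,0,0]},{"xyz":[0,0,0],"turn":[0,0,0]}]' 1 50
python3 -c "
from h import *
go((.4545,-.3468,.058),15.3)"
python3 -m crank '[{"xyz":[0,0,-20],"turn":[0,0,0]},{"xyz":[0,0,-40],"turn":[0,0,0]},{"xyz":[0,0,-40],"turn":[0,0,0]},{"xyz":[0,0,0],"turn":[0,0,0]}]'
```

```text
clock: 5.08
tool_pos: [0.4538, -0.346, 0.0569]
orientation: [-1.907, -2.496, 0.0]
contact_force: [0.0, -0.5, -0.9]
gripper_width: 0.0219
grip_force: 50.0
clock 5.075 pos [ 0.4538 -0.346   0.0569] shift [-0.9  0.5 -1.1] turn [-0.     -0.     -0.0012] F [ 0.  -0.5 -0.9] T [-0.04 -0.01 -0.04] w 0.0219
clock: 5.58
tool_pos: [0.4553, -0.3474, 0.1595]
orientation: [1.904, 2.492, 0.0]
contact_force: [0.5, -0.4, -1.7]
gripper_width: 0.0219
grip_force: 50.0
```

```bash
python3 -c "
from h import *
go((.4574,-.061,.18),15.3);go((.4574,-.061,.069),-5.12)"
```

```text
clock 5.575 pos [ 0.4553 -0.3474  0.1595] shift [275.7  77.4 -21.4] turn [ 0.0035  0.0044 -0.0012] F [ 0.5 -0.4 -1.7] T [-0.04  0.02  0.02] w 0.0219
clock 5.575 pos [ 0.4553 -0.3474  0.1595] shift [276.2  77.   89.6] turn [0.0042 0.0037 0.3552] F [ 0.5 -0.4 -1.7] T [-0.04  0.02  0.02] w 0.0219
```

```bash
python3 -m crank '[{"xyz":[0,0,-20],"turn":[0,0,0]},{"xyz":[46,12.9,0],"turn":[0,0,0]},{"xyz":[46,12.9,0],"turn":[0,0,0]},{"xyz":[46,12.9,0],"turn":[0,0,0]},{"xyz":[46,12.9,0],"turn":[0,0,0]},{"xyz":[46,12.9,0],"turn":[0,0,0]},{"xyz":[46,12.9,0],"turn":[0,0,0]},{"xyz":[0,0,0],"turn":[0,0,0.178]},{"xyz":[0,0,0],"turn":[0,0,0.178]},{"xyz":[0,0,0],"turn":[0,0,0]}]'
python3 - <<'E'
from h import *
go((.4574,-.061,.069),-5.12)
c=optics.camera('side');cv2.imwrite('pics/a1.png',cv2.resize(c['color'][130:350,220:440],(600,600),interpolation=2)[:,:,::-1])
W=cloud(c)
th=np.radians(-5.12);R=np.array([[np.cos(th),-np.sin(th)],[np.sin(th),np.cos(th)]])
# foot top points of held stick
F=W[...,:2]@R*1000
m=sel(W,.4,.56,-.15,.07,.11,.16);k=F[m];print(m.sum(),k.min(0),k.max(0),W[m][:,2].min(),np.percentile(W[m][:,2],[5,25,50]))
E
```

```text
clock: 6.82
tool_pos: [0.455, -0.059, 0.1758]
orientation: [-2.316, -2.121, 0.004]
contact_force: [-0.5, 0.8, -2.5]
gripper_width: 0.0218
grip_force: 50.0
clock 6.825 pos [ 0.455  -0.059   0.1758] shift [ -1.7   2.8 106.8] turn [-0.0025  0.0008  0.0015] F [-0.5  0.8 -2.5] T [-0.07  0.13 -0.03] w 0.0218
539 [447.09422276 -61.82257517] [513.99420031  47.96870583] 0.12300736312635431 [0.12633193 0.13640073 0.14493919]
```

View pics/a1.png

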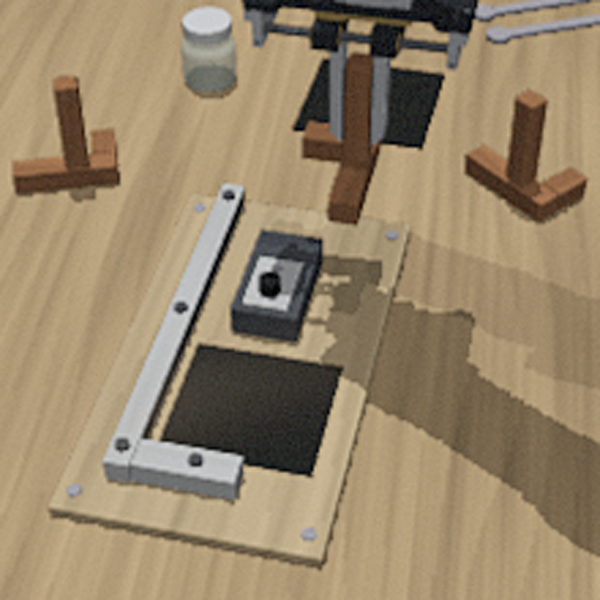

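The held stick is upright above the jig, with its long arm ending at (345,210). The sled is at (280,285), and the side camera gives gaps of 17 mm in x and 8.5 mm in y. Now I descend.

```bash
python3 -m crank '[{"xyz":[0,0,30],"turn":[0,0,0]},{"xyz":[0,0,35],"turn":[0,0,0]},{"xyz":[0,0,30],"turn":[0,0,0]},{"xyz":[0,0,11],"turn":[0,0,0]},{"xyz":[0,0,0],"turn":[0,0,0]},{"xyz":[0,0,0],"turn":[0,0,0]}]'
python3 -c "
from h import *
go((.4574,-.061,.069),-5.12)"
```

```text
clock: 7.62
tool_pos: [0.4567, -0.0596, 0.0718]
orientation: [2.318, 2.119, 0.002]
contact_force: [-0.1, 0.5, -1.7]
gripper_width: 0.022
grip_force: 50.0
clock 7.625 pos [ 0.4567 -0.0596  0.0718] shift [-1.3  0.8  2.8] turn [ 0.0016 -0.     -0.0006] F [-0.1  0.5 -1.7] T [-0.13  0.09  0.  ] w 0.022
```

```bash
python3 -m crank '[{"xyz":[0,5,2.5],"turn":[0,0,0]},{"xyz":[0,6,0],"turn":[0,0,0]},{"xyz":[0,3,0],"turn":[0,0,0]},{"xyz":[0,1.5,0],"turn":[0,0,0]},{"xyz":[0,1.5,0],"turn":[0,0,0]},{"xyz":[0,1.5,0],"turn":[0,0,0]},{"xyz":[0,1.5,0],"turn":[0,0,0]},{"xyz":[0,1.5,0],"turn":[0,0,0]}]'
python3 -m crank '[{"xyz":[0,1.5,0],"turn":[0,0,0]},{"xyz":[0,1.5,0],"turn":[0,0,0]},{"xyz":[0,1.5,0],"turn":[0,0,0]},{"xyz":[0,1.5,0],"turn":[0,0,0]}]'
python3 -c "
from h import *
go((.4574,-.061,.069),-5.12)"
```

```text
clock: 8.62
tool_pos: [0.4772, -0.0612, 0.0683]
orientation: [-2.319, -2.119, 0.001]
contact_force: [-1.2, -0.4, -1.4]
gripper_width: 0.0219
grip_force: 50.0
clock: 9.12
tool_pos: [0.4835, -0.0619, 0.0685]
orientation: [-2.319, -2.119, -0.0]
contact_force: [-1.5, 0.6, -2.2]
gripper_width: 0.0223
grip_force: 50.0
clock 9.125 pos [ 0.4835 -0.0619  0.0685] shift [ -1.5 -26.1  -0.5] turn [ 0.     -0.     -0.0009] F [-1.5  0.6 -2.2] T [-0.03  0.57  0.06] w 0.0223
```

```bash
for i in 1; do python3 -m crank '[{"xyz":[0,1.5,0],"turn":[0,0,0]},{"xyz":[0,1,0],"turn":[0,0,0]},{"xyz":[0,1,0],"turn":[0,0,0]}]'; done; python3 -c "
from h import *
go((.4574,-.061,.069),-5.12)"
```

```text
clock: 9.5
tool_pos: [0.4868, -0.0622, 0.0685]
orientation: [-2.319, -2.119, 0.0]
contact_force: [-2.5, 0.9, -1.8]
gripper_width: 0.0221
grip_force: 50.0
clock 9.5 pos [ 0.4868 -0.0622  0.0685] shift [ -1.5 -29.4  -0.5] turn [-0.0002 -0.     -0.0009] F [-2.5  0.9 -1.8] T [-0.02  0.51  0.08] w 0.0221
```

```bash
python3 -m crank '[{"xyz":[0,1,0],"turn":[0,0,0]},{"xyz":[0,1,0],"turn":[0,0,0]},{"xyz":[0,1,0],"turn":[0,0,0]}]';  python3 -c "
from h import *
go((.4574,-.061,.069),-5.12)"
```

```text
clock: 9.88
tool_pos: [0.4899, -0.0625, 0.0685]
orientation: [-2.319, -2.119, 0.0]
contact_force: [-1.9, -0.3, -1.3]
gripper_width: 0.0219
grip_force: 50.0
clock 9.875 pos [ 0.4899 -0.0625  0.0685] shift [ -1.5 -32.5  -0.5] turn [-0.0001 -0.     -0.0008] F [-1.9 -0.3 -1.3] T [0.   0.57 0.06] w 0.0219
```

```bash
python3 -m crank '[{"xyz":[0,1,0],"turn":[0,0,0]},{"xyz":[0,1,0],"turn":[0,0,0]},{"xyz":[0,1,0],"turn":[0,0,0]}]' | sed -n '2p;4p'; python3 -m crank '[{"xyz":[0,1,0],"turn":[0,0,0]},{"xyz":[0,1,0],"turn":[0,0,0]}]'|sed -n '2p;4p';  python3 -c "
from h import *
go((.4574,-.061,.069),-5.12)"
```

```text
tool_pos: [0.4928, -0.0627, 0.0684]
contact_force: [-1.7, 0.5, -2.0]
tool_pos: [0.4948, -0.0629, 0.0684]
contact_force: [-2.0, 0.2, -0.6]
clock 10.5 pos [ 0.4948 -0.0629  0.0684] shift [ -1.5 -37.5  -0.6] turn [-0.0002 -0.0001 -0.0008] F [-2.   0.2 -0.6] T [-0.02  0.55  0.12] w 0.0215
```

```bash
python3 -m crank '[{"xyz":[0,1,0],"turn":[0,0,0]},{"xyz":[0,1,0],"turn":[0,0,0]}]' | sed -n '2p;4p'; python3 -c "
from h import *
go((.4574,-.061,.069),-5.12)"
```

```text
tool_pos: [0.4969, -0.0631, 0.0684]
contact_force: [-1.5, 0.6, -1.9]
clock 10.75 pos [ 0.4969 -0.0631  0.0684] shift [ -1.5 -39.5  -0.6] turn [-0.0001 -0.     -0.0009] F [-1.5  0.6 -1.9] T [0.03 0.64 0.04] w 0.0217
```

```bash
python3 -m crank '[{"xyz":[0,1,0],"turn":[0,0,0]},{"xyz":[0,0.5,0],"turn":[0,0,0]}]'  | sed -n '2p;4p';python3 -c "
from h import *
go((.4574,-.061,.069),-5.12)"
```

```text
tool_pos: [0.4984, -0.0632, 0.0685]
contact_force: [-2.6, 0.5, -0.4]
clock 11.0 pos [ 0.4984 -0.0632  0.0685] shift [ -1.5 -41.1  -0.5] turn [ 0.0001  0.     -0.0008] F [-2.6  0.5 -0.4] T [-0.07  0.63  0.15] w 0.0217
```

```bash
python3 -m crank '[{"xyz":[0,1,0],"turn":[0,0,0]},{"xyz":[0,0.5,0],"turn":[0,0,0]}]' | sed -n '2p;4p'; python3 -c "
from h import *
go((.4574,-.061,.069),-5.12)"
```

```text
tool_pos: [0.5, -0.0634, 0.0684]
contact_force: [-1.0, 0.2, -1.1]
clock 11.25 pos [ 0.5    -0.0634  0.0684] shift [ -1.5 -42.6  -0.6] turn [ 0.0002  0.     -0.0008] F [-1.   0.2 -1.1] T [0.02 0.58 0.09] w 0.0217
```

```bash
python3 -m crank '[{"xyz":[0,0.8,0],"turn":[0,0,0]},{"xyz":[0,0.5,0],"turn":[0,0,0]}]'  | sed -n '2p;4p';python3 -c "
from h import *
go((.4574,-.061,.069),-5.12)"
```

```text
tool_pos: [0.5012, -0.0635, 0.0684]
contact_force: [-1.6, 0.5, -1.7]
clock 11.5 pos [ 0.5012 -0.0635  0.0684] shift [ -1.5 -43.9  -0.6] turn [ 0.0001  0.0001 -0.0009] F [-1.6  0.5 -1.7] T [-0.06  0.53  0.07] w 0.0218
```

```bash
python3 -m crank '[{"xyz":[0,0.6,0],"turn":[0,0,0]},{"xyz":[0,0.6,0],"turn":[0,0,0]}]' | sed -n '2p;4p'; python3 -c "
from h import *
go((.4574,-.061,.069),-5.12)"
```

```text
tool_pos: [0.5023, -0.0636, 0.0684]
contact_force: [-2.3, 0.8, -2.2]
clock 11.75 pos [ 0.5023 -0.0636  0.0684] shift [ -1.5 -45.   -0.6] turn [-0.      0.     -0.0009] F [-2.3  0.8 -2.2] T [-0.06  0.53  0.11] w 0.022
```

```bash
python3 -m crank '[{"xyz":[0,0.6,0],"turn":[0,0,0]},{"xyz":[0,0.4,0],"turn":[0,0,0]}]'  | sed -n '2p;4p';python3 -c "
from h import *
go((.4574,-.061,.069),-5.12)"
```

```text
tool_pos: [0.5033, -0.0637, 0.0684]
contact_force: [-1.8, -0.4, -2.5]
clock 12.0 pos [ 0.5033 -0.0637  0.0684] shift [ -1.4 -46.   -0.6] turn [-0.      0.     -0.0009] F [-1.8 -0.4 -2.5] T [-0.03  0.53  0.07] w 0.0217
```

```bash
cat >> h.py <<'E'
def sled():
    th=np.radians(-5.12);R=np.array([[np.cos(th),-np.sin(th)],[np.sin(th),np.cos(th)]])
    for n in('side','top'):
        c=optics.camera(n);W=cloud(c);F=W[...,:2]@R*1000
        m=sel(W,.4,.7,-.15,.26,.0395,.047)&(F[...,0]>505)
        s=m.astype(np.uint8);k,l,st,_=cv2.connectedComponentsWithStats(s);i=1+np.argmax(st[1:,4]);p=F[l==i]
        m2=sel(W,.4,.7,-.15,.26,.05,.058+.01)&(F[...,0]>520)
        print(n,len(p),rect(p/1000),'knob',np.median(F[m2],0) if m2.any() else '')
        yield c
E
python3 - <<'E'
from h import *
for c in sled(): cv2.imwrite('pics/s1.png',cv2.resize(c['color'][150:320,210:400],(760,600),interpolation=2)[:,:,::-1]) if c['t'][0]>.3 else 0
E
```

```text
side 632 (array([544.1,  27.1]), array([119.4,  75.6]), 89.73) knob [550.37322002  61.78332235]
top 1 (array([594.2, 245.9]), array([0., 0.]), 0.0) knob
```

View pics/s1.png

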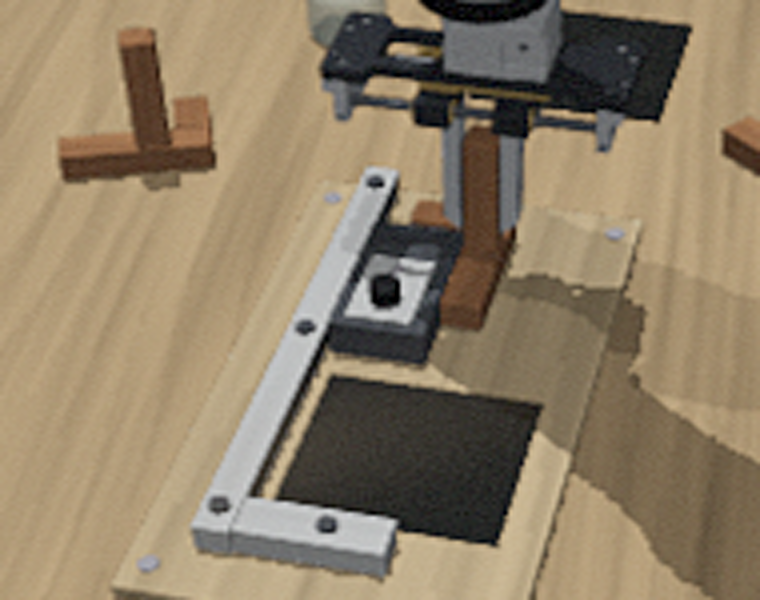

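The sled, at (390,290), is nearly touching the rail and parallel to it. The stick is upright beside it, with about 3 mm or less of gap left.

```bash
python3 -m crank '[{"xyz":[0,0.6,0],"turn":[0,0,0]},{"xyz":[0,0.4,0],"turn":[0,0,0]}]' | sed -n '2p;4p'; python3 -c "
from h import *
go((.4574,-.061,.069),-5.12)"
```

```text
tool_pos: [0.5043, -0.0638, 0.0685]
contact_force: [-1.7, 0.4, -2.0]
clock 12.35 pos [ 0.5043 -0.0638  0.0685] shift [ -1.5 -47.   -0.5] turn [-0.     -0.     -0.0008] F [-1.7  0.4 -2. ] T [-0.02  0.54  0.04] w 0.0219
```

```bash
python3 -m crank '[{"xyz":[0,0.5,0],"turn":[0,0,0]},{"xyz":[0,0.3,0],"turn":[0,0,0]}]'  | sed -n '2p;4p';python3 -c "
from h import *
go((.4574,-.061,.069),-5.12)"
```

```text
tool_pos: [0.5051, -0.0638, 0.0685]
contact_force: [-2.2, -0.6, -0.2]
clock 12.6 pos [ 0.5051 -0.0638  0.0685] shift [ -1.5 -47.8  -0.5] turn [-0.     -0.     -0.0009] F [-2.2 -0.6 -0.2] T [-0.01  0.61  0.12] w 0.0218
```

```bash
for i in 1; do python3 -m crank '[{"xyz":[0,0.5,0],"turn":[0,0,0]},{"xyz":[0,0.3,0],"turn":[0,0,0]}]' | sed -n '2p;4p'; done; python3 -c "
from h import *
go((.4574,-.061,.069),-5.12)"
```

```text
tool_pos: [0.5052, -0.0638, 0.0684]
contact_force: [-3.0, -0.8, -0.6]
clock 12.85 pos [ 0.5052 -0.0638  0.0684] shift [ -1.5 -47.9  -0.6] turn [-0.0013 -0.0002 -0.0007] F [-3.  -0.8 -0.6] T [-0.05  0.96  0.09] w 0.0221
```

```bash
python3 -m crank '[{"xyz":[0,0.5,0],"turn":[0,0,0]},{"xyz":[0,0.3,0],"turn":[0,0,0]}]'  | sed -n '2p;4p';python3 -c "
from h import *
go((.4574,-.061,.069),-5.12)"
```

```text
tool_pos: [0.5053, -0.0638, 0.0682]
contact_force: [-5.2, 0.3, -0.4]
clock 13.1 pos [ 0.5053 -0.0638  0.0682] shift [ -1.5 -48.   -0.7] turn [-0.0027 -0.0004 -0.0008] F [-5.2  0.3 -0.4] T [-0.04  1.56  0.16] w 0.0223
```

```bash
python3 -m crank '[{"xyz":[0,0.5,0],"turn":[0,0,0]}]'  | sed -n '2p;4p';python3 -c "
from h import *
go((.4574,-.061,.069),-5.12)"
```

```text
tool_pos: [0.5054, -0.0638, 0.0681]
contact_force: [-5.8, -0.7, 0.3]
clock 13.225 pos [ 0.5054 -0.0638  0.0681] shift [ -1.5 -48.   -0.7] turn [-0.0035 -0.0005 -0.0008] F [-5.8 -0.7  0.3] T [0.03 1.76 0.11] w 0.0219
```

Contact: TCP stalls at x=0.505, and side force is about 5.7 N with the stick upright. Now I feed along tool +x, trimming the side force as I go.

```bash
cat > f.py <<'E'
from h import *
o=get_obs();th=np.radians(-5.12);c,s=np.cos(th),np.sin(th);p=o['tool_pos']*1000;F=o['contact_force'];T=o['wrist_torque']
print('t',o['clock'],'Fx',round(p[0]*c+p[1]*s,1),'Fy',round(-p[0]*s+p[1]*c,1),'z',p[2].round(1),'side',round(-(F[0]*c+F[1]*s),1),'drag',round(-(-F[0]*s+F[1]*c),1),'T',T.round(2),'sideT',round((T[1]*c-T[0]*s-.1)/.29,1),'dragT',round((-T[0]*c-T[1]*s)/.29,1),'w',round(o['gripper_width'],4))
E
python3 -m crank '[{"xyz":[2,0,0],"turn":[0,0,0]},{"xyz":[2,0,0],"turn":[0,0,0]},{"xyz":[2,0,0],"turn":[0,0,0]}]' >/dev/null; python3 f.py
```

```text
t 13.6 Fx 509.0 Fy -12.9 z 68.0 side 5.6 drag 1.2 T [-0.31  1.64  0.12] sideT 5.2 dragT 1.6 w 0.0219
```

```bash
python3 -m crank '[{"xyz":[2,0,0],"turn":[0,0,0]},{"xyz":[2,0,0],"turn":[0,0,0]},{"xyz":[2,0,0],"turn":[0,0,0]}]' >/dev/null; python3 f.py
```

```text
t 13.975 Fx 509.0 Fy -7.8 z 68.0 side 5.9 drag 3.5 T [-0.81  1.71  0.15] sideT 5.3 dragT 3.3 w 0.0219
```

```bash
python3 -m crank '[{"xyz":[3,0,0],"turn":[0,0,0]},{"xyz":[3,0,0],"turn":[0,0,0]},{"xyz":[3,0,0],"turn":[0,0,0]},{"xyz":[3,0,0],"turn":[0,0,0]},{"xyz":[3,0,0],"turn":[0,0,0]}]' >/dev/null; python3 f.py
```

```text
t 14.6 Fx 509.1 Fy 7.2 z 68.0 side 5.9 drag 3.8 T [-0.83  1.75  0.2 ] sideT 5.4 dragT 3.4 w 0.0217
```

```bash
python3 -m crank '[{"xyz":[3,0,0],"turn":[0,0,0]},{"xyz":[3,0,0],"turn":[0,0,0]},{"xyz":[3,0,0],"turn":[0,0,0]},{"xyz":[3,0,0],"turn":[0,0,0]},{"xyz":[3,0,0],"turn":[0,0,0]}]' >/dev/null; python3 f.py
```

```text
t 15.225 Fx 509.1 Fy 22.2 z 68.0 side 5.3 drag 3.2 T [-0.88  1.73  0.15] sideT 5.3 dragT 3.6 w 0.022
```

```bash
python3 -m crank '[{"xyz":[3,0.1,0],"turn":[0,0,0]},{"xyz":[3,0.1,0],"turn":[0,0,0]},{"xyz":[3,0,0],"turn":[0,0,0]},{"xyz":[3,0,0],"turn":[0,0,0]},{"xyz":[3,0,0],"turn":[0,0,0]},{"xyz":[3,0,0],"turn":[0,0,0]},{"xyz":[3,0,0],"turn":[0,0,0]}]' >/dev/null; python3 f.py
```

```text
t 16.1 Fx 509.1 Fy 43.0 z 68.0 side 6.9 drag 4.1 T [-0.93  1.74  0.19] sideT 5.3 dragT 3.7 w 0.0217
```

```bash
python3 -m crank '[{"xyz":[3,0,0],"turn":[0,0,0]},{"xyz":[3,0,0],"turn":[0,0,0]},{"xyz":[3,0,0],"turn":[0,0,0]},{"xyz":[3,0,0],"turn":[0,0,0]},{"xyz":[3,0,0],"turn":[0,0,0]},{"xyz":[3,0,0],"turn":[0,0,0]},{"xyz":[3,0,0],"turn":[0,0,0]}]' >/dev/null; python3 f.py
```

```text
t 16.975 Fx 509.1 Fy 64.1 z 68.0 side 5.3 drag 4.5 T [-0.95  1.68  0.16] sideT 5.1 dragT 3.8 w 0.0219
```

```bash
python3 -m crank '[{"xyz":[3,0,0],"turn":[0,0,0]},{"xyz":[3,0,0],"turn":[0,0,0]},{"xyz":[3,0,0],"turn":[0,0,0]},{"xyz":[3,0,0],"turn":[0,0,0]},{"xyz":[3,0,0],"turn":[0,0,0]},{"xyz":[3,0,0],"turn":[0,0,0]},{"xyz":[3,0,0],"turn":[0,0,0]}]' >/dev/null; python3 f.py
```

```text
t 17.85 Fx 509.1 Fy 85.0 z 68.0 side 6.3 drag 3.3 T [-0.99  1.77  0.16] sideT 5.4 dragT 4.0 w 0.0217
```

```bash
python3 -m crank '[{"xyz":[3,0,0],"turn":[0,0,0]},{"xyz":[3,0,0],"turn":[0,0,0]},{"xyz":[3,0,0],"turn":[0,0,0]},{"xyz":[3,0,0],"turn":[0,0,0]},{"xyz":[3,0,0],"turn":[0,0,0]},{"xyz":[3,0,0],"turn":[0,0,0]},{"xyz":[3,0,0],"turn":[0,0,0]},{"xyz":[3,0,0],"turn":[0,0,0]},{"xyz":[3,0,0],"turn":[0,0,0]},{"xyz":[3,0,0],"turn":[0,0,0]},{"xyz":[3,0,0],"turn":[0,0,0]}]' >/dev/null; python3 f.py
python3 - <<'E'
from h import *
for c in sled(): cv2.imwrite('pics/s2.png',cv2.resize(c['color'][170:340,210:400],(760,600),interpolation=2)[:,:,::-1]) if c['t'][0]>.3 else 0
E
```

```text
t 19.225 Fx 509.2 Fy 118.0 z 68.0 side 6.1 drag 4.2 T [-0.98  1.73  0.17] sideT 5.3 dragT 3.9 w 0.0216
side 801 (array([544.4, 151.5]), array([ 78.5, 125.4]), 0.45) knob [552.03714018 189.69452189]
top 40 (array([525. ,  84.2]), array([37.6, 13.2]), 4.72) knob
```

View pics/s2.png

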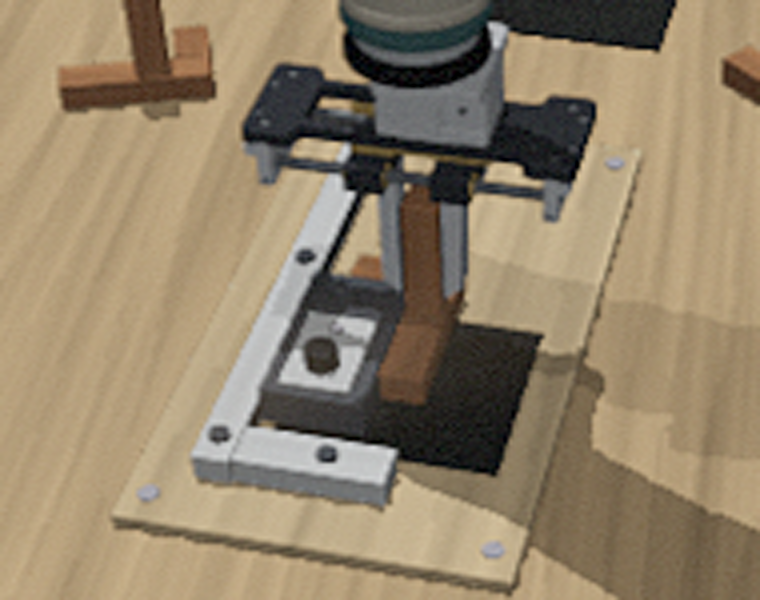

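The sled is flush to the rail, with its front about 20 mm short of the stop at (300,450), and the stick is upright. I'll slow down for the rest.

```bash
python3 -m crank '[{"xyz":[3,0,0],"turn":[0,0,0]},{"xyz":[3,0,0],"turn":[0,0,0]},{"xyz":[3,0,0],"turn":[0,0,0]},{"xyz":[2,0,0],"turn":[0,0,0]},{"xyz":[1.5,0,0],"turn":[0,0,0]},{"xyz":[1,0,0],"turn":[0,0,0]},{"xyz":[1,0,0],"turn":[0,0,0]}]' >/dev/null; python3 f.py
```

```text
t 20.2 Fx 509.2 Fy 132.5 z 68.0 side 6.2 drag 5.0 T [-0.99  1.72  0.19] sideT 5.3 dragT 3.9 w 0.0224
```

```bash
python3 -m crank '[{"xyz":[1,0,0],"turn":[0,0,0]},{"xyz":[1,0,0],"turn":[0,0,0]}]' >/dev/null; python3 f.py
```

```text
t 20.45 Fx 509.2 Fy 134.5 z 68.0 side 6.5 drag 4.3 T [-0.96  1.79  0.17] sideT 5.5 dragT 3.8 w 0.022
```

```bash
python3 -m crank '[{"xyz":[0.8,0,0],"turn":[0,0,0]},{"xyz":[0.8,0,0],"turn":[0,0,0]}]' >/dev/null; python3 f.py
```

```text
t 20.7 Fx 509.2 Fy 136.2 z 68.0 side 6.2 drag 3.7 T [-0.93  1.74  0.15] sideT 5.3 dragT 3.7 w 0.0219
```

```bash
python3 -m crank '[{"xyz":[0.6,0,0],"turn":[0,0,0]},{"xyz":[0.6,0,0],"turn":[0,0,0]}]' >/dev/null; python3 f.py
```

```text
t 20.95 Fx 509.2 Fy 137.3 z 68.0 side 6.0 drag 5.4 T [-0.99  1.73  0.12] sideT 5.3 dragT 3.9 w 0.0219
```

```bash
python3 -m crank '[{"xyz":[0.5,0,0],"turn":[0,0,0]},{"xyz":[0.5,0,0],"turn":[0,0,0]}]' >/dev/null; python3 f.py
```

```text
t 21.2 Fx 509.2 Fy 138.4 z 68.0 side 6.6 drag 4.8 T [-1.05  1.69  0.23] sideT 5.1 dragT 4.1 w 0.022
```

```bash
python3 -m crank '[{"xyz":[0.5,0,0],"turn":[0,0,0]},{"xyz":[0.5,0,0],"turn":[0,0,0]}]' >/dev/null; python3 f.py
```

```text
t 21.45 Fx 509.2 Fy 139.3 z 68.0 side 5.9 drag 4.0 T [-0.9   1.74  0.11] sideT 5.3 dragT 3.6 w 0.0219
```

```bash
python3 -m crank '[{"xyz":[0.5,0,0],"turn":[0,0,0]}]' >/dev/null; python3 f.py
```

```text
t 21.575 Fx 509.2 Fy 139.8 z 68.0 side 5.2 drag 4.5 T [-1.02  1.75  0.12] sideT 5.3 dragT 4.0 w 0.0219
```

```bash
python3 -m crank '[{"xyz":[0.5,0,0],"turn":[0,0,0]},{"xyz":[0.4,0,0],"turn":[0,0,0]}]' >/dev/null; python3 f.py
```

```text
t 21.825 Fx 509.2 Fy 140.5 z 68.0 side 5.9 drag 4.8 T [-1.18  1.71  0.11] sideT 5.2 dragT 4.6 w 0.0221
```

```bash
python3 -m crank '[{"xyz":[0.5,0,0],"turn":[0,0,0]},{"xyz":[0.4,0,0],"turn":[0,0,0]}]' >/dev/null; python3 f.py
```

```text
t 22.075 Fx 509.2 Fy 140.6 z 68.0 side 5.6 drag 7.3 T [-1.61  1.79  0.2 ] sideT 5.3 dragT 6.1 w 0.0219
```

```bash
python3 -m crank '[{"xyz":[0.5,0,0],"turn":[0,0,0]},{"xyz":[0.4,0,0],"turn":[0,0,0]}]' >/dev/null; python3 f.py
```

```text
t 22.325 Fx 509.2 Fy 140.6 z 68.0 side 6.1 drag 8.6 T [-2.    1.91  0.19] sideT 5.6 dragT 7.5 w 0.0216
```

```bash
python3 -m crank '[{"xyz":[-1,0,0],"turn":[0,0,0]},{"xyz":[-0.5,-0.5,0],"turn":[0,0,0]},{"xyz":[-0.5,-0.5,0],"turn":[0,0,0]},{"xyz":[-0.5,-0.5,0],"turn":[0,0,0]},{"xyz":[-0.5,-0.5,0],"turn":[0,0,0]},{"xyz":[-0.5,-0.5,0],"turn":[0,0,0]},{"xyz":[-0.5,-0.5,0],"turn":[0,0,0]},{"xyz":[-1,-1,0],"turn":[0,0,0]}]' >/dev/null; python3 f.py
```

```text
t 23.325 Fx 508.8 Fy 140.1 z 68.9 side -0.4 drag -0.1 T [-0.11  0.05 -0.  ] sideT -0.2 dragT 0.4 w 0.0217
```

```bash
python3 -m crank '[{"xyz":[-2,-2,0],"turn":[0,0,0]},{"xyz":[-4,-4,0],"turn":[0,0,0]},{"xyz":[-6,-10,0],"turn":[0,0,0]},{"xyz":[-6,-10,0],"turn":[0,0,0]},{"xyz":[0,0,0],"turn":[0,0,0]}]' >/dev/null; python3 f.py;  python3 - <<'E'
from h import *
for c in sled(): cv2.imwrite('pics/s3.png',cv2.resize(c['color'][170:340,210:400],(760,600),interpolation=2)[:,:,::-1]) if c['t'][0]>.3 else 0
E
```

```text
t 23.95 Fx 479.9 Fy 120.3 z 68.5 side -1.0 drag 0.0 T [-0.09  0.07  0.01] sideT -0.1 dragT 0.3 w 0.0217
side 791 (array([553.7, 180.3]), array([113.6,  60.2]), 89.74) knob [552.31436107 212.78675061]
top 33 (array([517.8,  86.3]), array([24.6, 13.2]), 4.46) knob
```

View pics/s3.png

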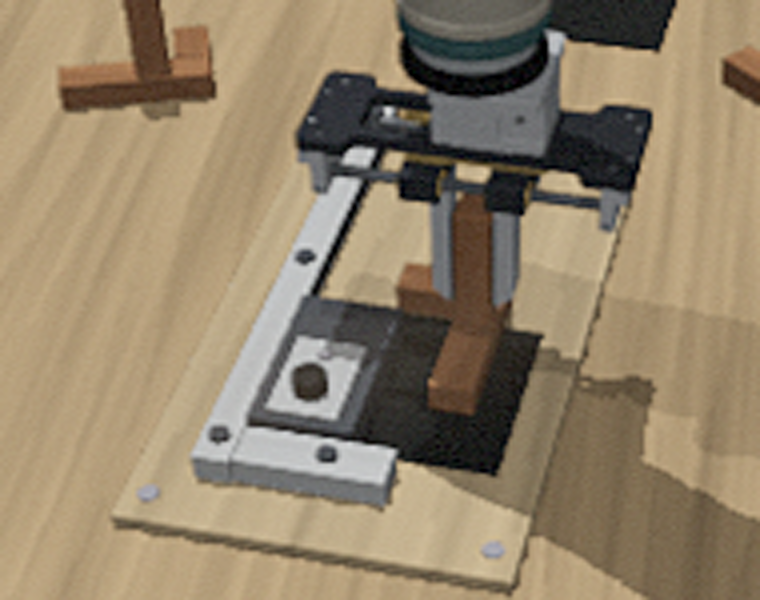

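The sled at (315,375) is seated against both rail and stop, and the stick is clear of it. Now I lift and return the stick to the mat.

```bash
python3 -m crank '[{"xyz":[0,0,-30],"turn":[0,0,0]},{"xyz":[0,0,-45],"turn":[0,0,0]},{"xyz":[0,0,-35],"turn":[0,0,0]}]' >/dev/null; python3 -c "
from h import *
go((.4545,-.347,.18),15.3)"
```

```text
clock 24.425 pos [0.4908 0.0777 0.18  ] shift [-426.3    2.1   -0. ] turn [ 1.400e-03  1.000e-04 -3.571e-01] F [ 0.6  0.3 -1.3] T [-0.05  0.06 -0.05] w 0.022
```

```bash
python3 -m crank '[{"xyz":[-53,0.2,0],"turn":[0,0,0]},{"xyz":[-53,0.2,0],"turn":[0,0,0]},{"xyz":[-53,0.2,0],"turn":[0,0,0]},{"xyz":[-53,0.2,0],"turn":[0,0,0]},{"xyz":[-53,0.2,0],"turn":[0,0,0]},{"xyz":[-53,0.2,0],"turn":[0,0,0]},{"xyz":[-53,0.2,0],"turn":[0,0,0]},{"xyz":[-53,0.2,0],"turn":[0,0,0]},{"xyz":[0,0,0],"turn":[0,0,-0.178]},{"xyz":[0,0,0],"turn":[0,0,-0.178]},{"xyz":[0,0,0],"turn":[0,0,0]},{"xyz":[0,0,0],"turn":[0,0,0]}]' >/dev/null; python3 -c "
from h import *
go((.4545,-.347,.18),15.3)
go((.4545,-.347,.18),15.3)"
```

```text
clock 25.925 pos [ 0.4536 -0.3448  0.1784] shift [-2.4  0.3 -1.6] turn [ 0.      0.0001 -0.004 ] F [-1.1 -0.9 -1. ] T [-0.08  0.03  0.01] w 0.0219
clock 25.925 pos [ 0.4536 -0.3448  0.1784] shift [-2.4  0.3 -1.6] turn [ 0.      0.0001 -0.004 ] F [-1.1 -0.9 -1. ] T [-0.08  0.03  0.01] w 0.0219
```

```bash
python3 -m crank '[{"xyz":[-2.4,0.3,20],"turn":[0,0,-0.004]},{"xyz":[0,0,40],"turn":[0,0,0]},{"xyz":[0,0,40],"turn":[0,0,0]},{"xyz":[0,0,12],"turn":[0,0,0]},{"xyz":[0,0,4],"turn":[0,0,0]},{"xyz":[0,0,0],"turn":[0,0,0]}]' >/dev/null; python3 f.py
python3 -m crank '[{"xyz":[0,0,1],"turn":[0,0,0]},{"xyz":[0,0,1],"turn":[0,0,0]},{"xyz":[0,0,0],"turn":[0,0,0]}]'
```

```text
t 26.675 Fx 484.3 Fy -305.7 z 63.5 side -0.4 drag 0.2 T [-0.07  0.08 -0.  ] sideT -0.1 dragT 0.3 w 0.0223
clock: 27.05
tool_pos: [0.4546, -0.3471, 0.0608]
orientation: [1.902, 2.5, 0.0]
contact_force: [0.4, 0.6, -2.1]
gripper_width: 0.0217
grip_force: 50.0
```

```bash
python3 -m crank '[{"xyz":[0,0,1],"turn":[0,0,0]},{"xyz":[0,0,1],"turn":[0,0,0]},{"xyz":[0,0,0],"turn":[0,0,0]}]' | sed -n '2p;4p'
```

```text
tool_pos: [0.4543, -0.347, 0.0583]
contact_force: [0.3, 0.8, -1.3]
```

```bash
python3 -m crank '[{"xyz":[0,0,0.7],"turn":[0,0,0]},{"xyz":[0,0,0.5],"turn":[0,0,0]},{"xyz":[0,0,0],"turn":[0,0,0]}]' | sed -n '2p;4p'
```

```text
tool_pos: [0.4543, -0.347, 0.0572]
contact_force: [-0.1, -0.3, -1.8]
```

```bash
python3 -m crank '[{"xyz":[0,0,0.5],"turn":[0,0,0]},{"xyz":[0,0,0.5],"turn":[0,0,0]},{"xyz":[0,0,0],"turn":[0,0,0]}]' | sed -n '2p;4p'
```

```text
tool_pos: [0.4544, -0.3472, 0.0569]
contact_force: [-0.8, 1.6, 5.3]
```

```bash
python3 -m crank '[{"xyz":[0,0,-0.4],"turn":[0,0,0]},{"xyz":[0,0,0],"turn":[0,0,0]}]' >/dev/null; python3 -m crank '[{"xyz":[0,0,0],"turn":[0,0,0]},{"xyz":[0,0,0],"turn":[0,0,0]},{"xyz":[0,0,0],"turn":[0,0,0]},{"xyz":[0,0,0],"turn":[0,0,0]},{"xyz":[0,0,0],"turn":[0,0,0]},{"xyz":[0,0,0],"turn":[0,0,0]},{"xyz":[0,0,0],"turn":[0,0,0]}]' -1 
python3 -m crank '[{"xyz":[0,0,-20],"turn":[0,0,0]},{"xyz":[0,0,-40],"turn":[0,0,0]},{"xyz":[0,0,-50],"turn":[0,0,0]},{"xyz":[0,0,-40],"turn":[0,0,0]},{"xyz":[-50,0,0],"turn":[0,0,0]},{"xyz":[-50,0,0],"turn":[0,0,0]},{"xyz":[-50,0,0],"turn":[0,0,0]},{"xyz":[-50,0,0],"turn":[0,0,0]},{"xyz":[0,0,0],"turn":[0,0,0]},{"xyz":[0,0,0],"turn":[0,0,0]}]'
python3 - <<'E'
from h import *
L=list(sled());c=L[0];t=L[1]
cv2.imwrite('pics/end.png',np.hstack([cv2.resize(c['color'][100:340,210:450],(400,400)),cv2.resize(t['color'][150:310,210:530][:, :],(400,400))])[:,:,::-1])
E
```

```text
clock: 29.3
tool_pos: [0.4544, -0.3471, 0.0567]
orientation: [-1.902, -2.5, 0.0]
contact_force: [-0.5, -0.6, 0.9]
gripper_width: 0.0884
grip_force: 0.0
clock: 30.55
tool_pos: [0.5074, -0.5388, 0.206]
orientation: [-1.902, -2.499, -0.002]
contact_force: [-0.4, -0.4, 0.0]
gripper_width: 0.0937
grip_force: 0.0
side 783 (array([553.4, 180.7]), array([ 60.4, 112.2]), 0.03) knob [552.96771247 212.73623283]
top 682 (array([550.2, 178. ]), array([ 60.5, 109.6]), 0.4) knob [548.24203993 206.43280673]
```

View pics/end.png

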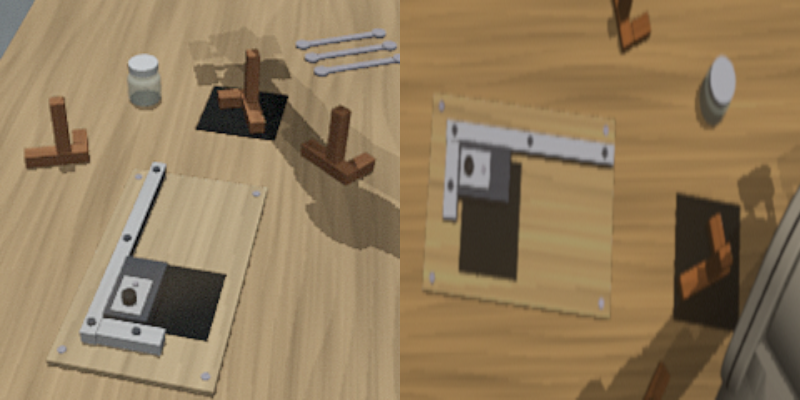

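The sled is flush in the corner of rail and stop at (130,290). The stick stands upright on the mat at (250,90), and the arm is clear.

```bash
python3 -c "
from rig import ticket
print(ticket.close_job())"
```

```text
the job is handed in; nothing more can be done
None
```

The job is handed in at about 31 s: the sled rests against both fence and stop, the stick stands upright on its mat, and the arm is clear; side pressure read roughly 5 to 7 N throughout the feed.

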